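# Wedge the bin dock's sprung catch open and slide the bin out

## Task

The stock bin is locked in its dock on the bench by a sprung catch. Push the wooden wedge in between the dock's rail and the catch arm until the catch stays open by itself, let go, and then slide the bin out through the open end until it is clear of the dock, standing upright on the bench just in front of it. Leave the wedge holding the catch open, do not tip the bin, and do not disturb the other things on the bench.

Things in the scene. Friction and masses are not known exactly. Their poses are not given: they have to be found in the camera images.
- dock: Grey steel bin dock fixed to the bench: two rails and a back stop, 36 mm high, no floor. Origin on the bench, on the centre line between the rails; -x points out of the open end, the way the bin leaves; z up. Rails 8 mm thick, inner faces at y = +53 and -53 mm. Rail at +y: x = 0 to 140 mm; rail at -y (catch side): x = -80 to 140, outer face y = -61. Back stop face x = 130.
- rail_end (a point): Free end of the catch-side rail, on its outer face (dock x = -80, y = -61 mm), 18 mm up. Axes as the dock's. The wedge goes in along this outer face, towards dock +x.
- catch (a joint): Catch angle (rad): 0 shut, grows as its free end swings away from the rail (dock -y), stop at 0.30. A steel arm 10 mm thick outside the -y rail, 6 to 36 mm above the bench, upright pivot at dock (125, -88) mm, sprung shut: 2.6 N at the nose when shut, 4.3 N at 0.13. Arm's inner face is 22 mm off the rail when shut. The bin is free from 0.10 rad; the wedge at full width gives about 0.13.
- catch_nose (a point): Centre of the upright rounded nose (20 mm diameter, 30 mm tall) at the catch arm's free end, 185 mm from its pivot, 21 mm above the bench. Shut, it stands at dock x = -60 mm and leaves a 16 mm gap to the rail's outer face. A lip flares outwards beyond it to dock x about -87 mm.
- catch_tooth (a point): Free end of the catch's tooth, which reaches from the arm over the rail (41 to 55 mm above the bench, dock x = -16 to -2 mm, to y = -40 mm when shut) and bars the bin's front.
- wedge: Loose wooden wedge lying flat, 170 mm long, 30 high, 0.11 to 0.19 kg. Origin on its underside, mid-length, mid-width; x points to the thin end. Side y = +20 mm is straight and goes against the rail. Other side: y = -20 from the blunt end (x = -85) to x = -5 (full width 40), then tapers to y = +14 at the thin end. It stays once its full width is at the nose; pushing it in takes 5 to 12 N.
- wedge_tip (a point): Middle of the wedge's thin end (6 mm wide), 15 mm above its underside. It enters first, between the catch-side rail's outer face and the catch's nose, and passes on under the tooth.
- bin: Yellow plastic stock bin, open on top, 115 mm long (x), 100 wide, 60 high, walls and floor 3.5 mm, 0.3 to 0.65 kg. Origin at the centre of its underside, axes as the dock's; front wall at x = -57.5 mm. Bolts fixed in its rear half (from x = +8 mm, up to 21 mm high); the front half is empty, so it can be hooked behind its front wall. At the start its origin is at about dock x = 64 mm.
- spray_can: Bystander: grey spray can, 64 mm across, 170 mm tall, origin under its centre.
- hammer: Bystander: hammer lying on the bench, 280 mm long.
- jar: Bystander: jar, 72 mm across, 90 mm tall, origin under its centre.
- wrench: Bystander: wrench lying on the bench, 200 mm long.
Things that resemble listed ones, but are neither listed nor needed, are in the scene too. Of the things that look like the wedge, the smallest one is meant. Of the things that look like the bin, the smaller one is meant.

How it is judged:
By the outcome, as a careful person would: the job done as asked, in the order asked, and still so for the second after the job is handed in, with the robot touching nothing.
It also fails if it takes over 64 s, if anything falls off the work surface, if the arm or the gripper's body presses on something with over 40 N, if the wrist force passes 120 N, or if a joint passes its speed limit or range.

## Robot

A 6-joint arm with a two-finger parallel gripper is mounted at the origin on the work surface. World frame = base frame: x ahead of the robot, y to its left, z up, the work surface at z = 0. Lengths are in m, angles in degrees, forces in N, time in s.
With the tool pointing down it reaches from about 0.375 to 0.9 m from the base axis. Payload 3.1 kg.
Tool frame: the origin (TCP) lies between the finger pads; the fingertips stand 11 mm ahead of it and the grasp point (between the pads) lies 8 mm behind it; x points along the fingers, y is the direction in which the jaws open and shut, and the axes are right-handed (so a half turn about x gives the same grasp; the last joint's range is limited). The gripper opens to 87 mm and grips with 3 to 60 N. Pads are 19 mm wide; open, the fingers measure 117 mm over their backs; the gripper's body (75 mm by 190 mm) begins 51 mm behind the grasp point.
Start: joints at [52.855, 30.224, 82.088, -0, 67.689, -10.227], TCP at [0.283, 0.557, 0.234] pointing down, gripper open.
Joint ranges: [-176.69, 176.69], [-43.24, 126.21], [12.49, 139.97], [-82, 262], [0, 151.66], [-163.58, 163.58]. Speed limits (degrees/s): [159.86, 159.86, 180, 180, 180, 180].

## Interface

Orientations are given as a 3x3 rotation matrix whose columns are the frame's x, y, z axes.
In Python, from rig import bot gives the robot as it stands.
- The arm moves only by the shell command python3 -m inch 'ROWS' [OPENING]. ROWS is a JSON object of lists of equal length, an entry for each row: "dp": the shift along the tool's x, y, z in mm, a list of three; "yaw": the turn about the tool's x in degrees. In form: {"dp": [[tx, ty, tz], ...], "yaw": [yaw, ...]}. A call has 1 to 20 rows; each row shifts and turns the commanded pose from where the row before left it, along the tool's axes as they then stand; what a row does not reach is not made up. A row lasts 1/12 s, in which the tool goes at most 41.7 mm and 7.16 degrees, less where a joint would pass 70% of its speed; a pose out of reach is approached as far as the arm can. A call is refused whole if a number of a shift passes 41.7 or a number of a turn 7.16, either way. A call with a gripper value outside its range is refused whole. OPENING is the finger opening in mm, from 0 to 87, set as the call begins (- or left out, the last holds). The fingers move at their own pace and stop on an object; the grip force is fixed at half the most. Time passes only in rows, so rows that do not move let the fingers close. It gives the time, the measured TCP pose, the force and the opening at its end, in the units of the state.
- bot.read_state(): the state, without advancing time (a new reading comes with each control period).
- bot.capture(name): name is "scene" or "top" or "wrist"; returns a dict with "color" (384x512x3 uint8, red, green, blue), "intrinsics" (3x3 intrinsics, pixels), "pose" (4x4, takes a point from camera to world coordinates). Camera axes: x right, y down, z forward; pixel columns grow to the right and rows downward; lengths in m; the calibration is good to about 2 mm. A picture is of the moment at which its call begins. There is no depth.
- bot.hand_in(): hands the job in, once; it reports no verdict.
The state is a dict: "time_s": time; "joint_positions": joint angles; "qvel": joint speeds; "tau": joint torques, N m; "position": TCP position; "tcp_rot": TCP orientation; "force": force on the tool from outside, world axes, zero at the start; "moment": the same for the moment, N m; "opening": opening from 0.0 (shut) to 1.0 (fully open).
Only numpy, scipy, OpenCV 4.12 (cv2) and the standard library are available. Lean on these libraries where they do the work, as an engineer would, in place of code of your own. Each camera call takes 0.05 s, during which the arm holds its last target.

## Working session

There is one attempt and no reset: what is moved stays moved. The work goes in short steps, Python scripts to look and compute and a shell command to move; the robot and the scene stay as the last step left them, time stands still between calls to the robot, and variables do not carry over. Pictures are saved under pics/ and viewed, and the job is handed in when it is done.

```bash
mkdir -p pics; ls; python3 - <<'E'
from rig import bot
import cv2, numpy as np, json
for n in ("scene","top","wrist"):
    c=bot.capture(n); cv2.imwrite(f"pics/{n}0.png",c["color"][:,:,::-1]); np.savez(f"pics/{n}0.npz",K=c["intrinsics"],T=c["pose"])
    print(n,np.round(c["intrinsics"],1).tolist(),np.round(c["pose"],3).tolist())
s=bot.read_state(); print(s["time_s"],s["position"],np.round(s["tcp_rot"],3).tolist(),s["force"],s["opening"])
E
```

```text
pics
scene [[435.0, 0.0, 257.1], [0.0, 435.0, 188.6], [0.0, 0.0, 1.0]] [[-0.747, 0.394, -0.535, 1.332], [0.665, 0.437, -0.606, 0.945], [-0.005, -0.808, -0.589, 0.95], [0.0, 0.0, 0.0, 1.0]]
top [[485.5, 0.0, 254.3], [0.0, 485.5, 186.8], [0.0, 0.0, 1.0]] [[-0.018, -0.997, 0.077, 0.416], [-1.0, 0.016, -0.022, 0.083], [0.021, -0.077, -0.997, 1.599], [0.0, 0.0, 0.0, 1.0]]
wrist [[298.6, 0.0, 253.9], [0.0, 298.6, 194.8], [0.0, 0.0, 1.0]] [[0.452, 0.866, 0.212, 0.226], [0.892, -0.439, -0.11, 0.585], [-0.002, 0.239, -0.971, 0.383], [0.0, 0.0, 0.0, 1.0]]
0.15 [0.282568   0.55686043 0.23278307] [[-0.001, 0.453, 0.892], [-0.001, 0.892, -0.453], [-1.0, -0.002, -0.0]] [-0.22792646  0.50859862  0.33272093] 0.9974961596528844
```

View pics/scene0.png

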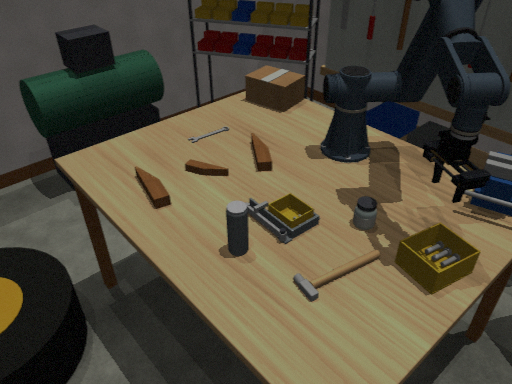

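View pics/top0.png

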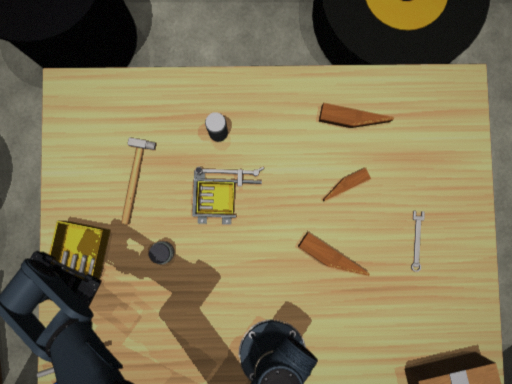

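View pics/wrist0.png

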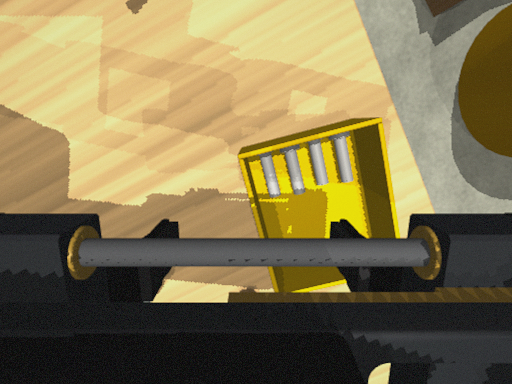

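The top view has three wedge lookalikes: (355,116), (347,184) and (333,254). The one at (347,184) looks smallest. For bins, the small one in the dock is at (215,197) and the large one at (80,245). I'll enlarge both areas.

```bash
python3 - <<'E'
import cv2
im=cv2.imread("pics/top0.png")
cv2.imwrite("pics/c1.png",cv2.resize(im[155:235,180:280],None,fx=8,fy=7.5*8/7.5/1.07,interpolation=cv2.INTER_CUBIC)[:600])
cv2.imwrite("pics/c1.png",cv2.resize(im[160:232,182:278],None,fx=8,fy=8,interpolation=cv2.INTER_CUBIC))
cv2.imwrite("pics/c2.png",cv2.resize(im[160:210,310:390],None,fx=10,fy=10,interpolation=cv2.INTER_CUBIC))
im=cv2.imread("pics/scene0.png")
cv2.imwrite("pics/c3.png",cv2.resize(im[180:255,230:330],None,fx=8,fy=8,interpolation=cv2.INTER_CUBIC))
E
```

```text
(no output)
```

View pics/c1.png

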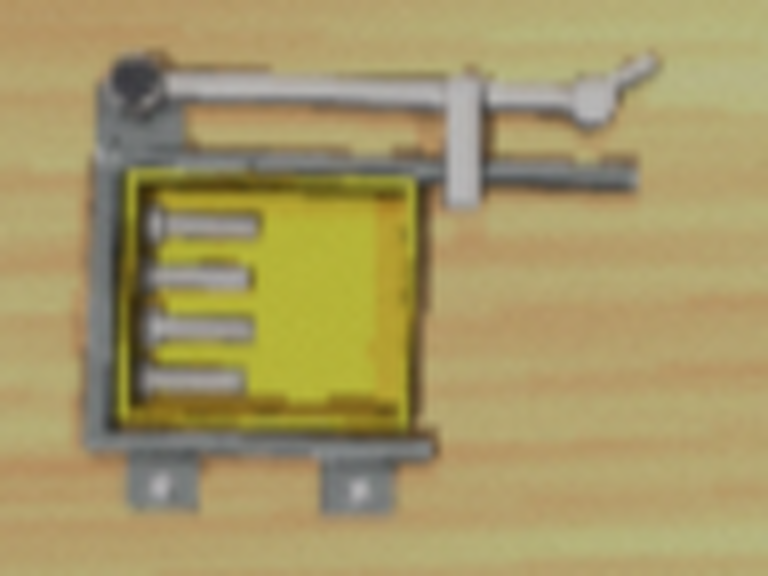

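View pics/c2.png

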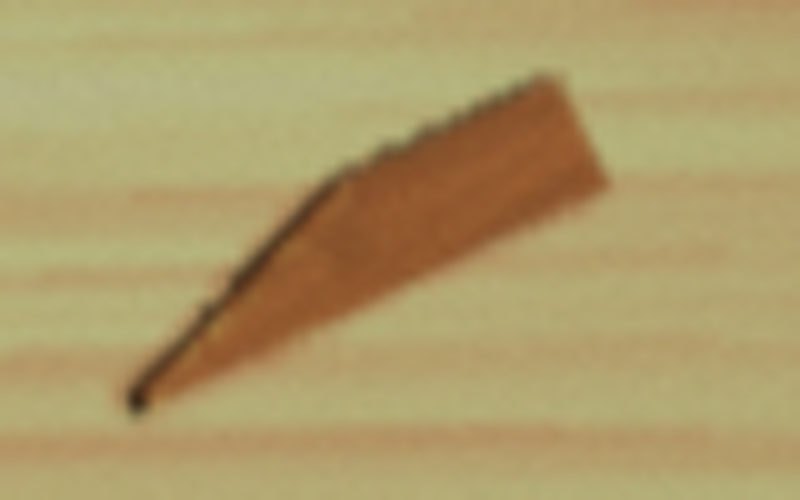

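View pics/c3.png

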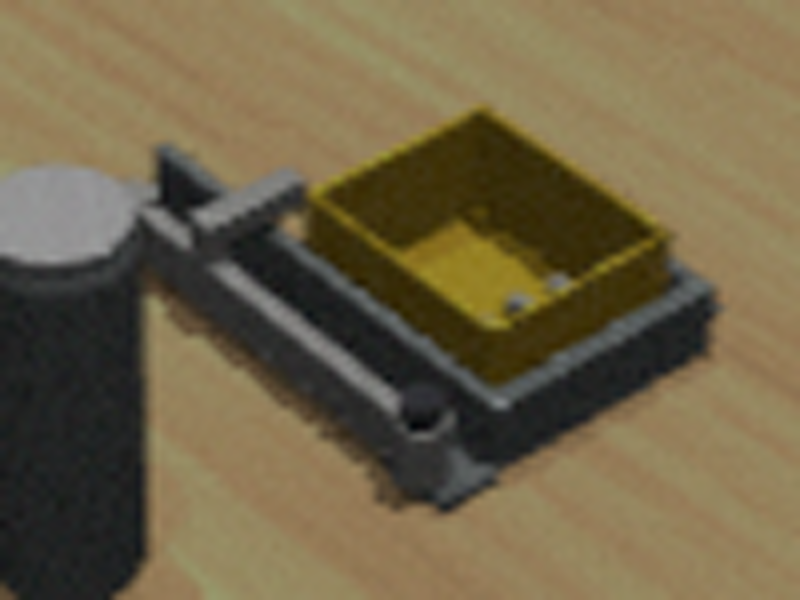

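Confirmed: the wedge at (347,184) is the smallest, with its thin end at (324,200), its blunt end around (368,173) and its straight side lower right. The small bin sits in the dock with its bolts at the left (rear). The open end is to the right, and the catch is on the upper side with its nose at about (256,172). Next I fit the poses.

```bash
cat > h.py <<'E'
import numpy as np
from scipy.optimize import least_squares
def proj(K,T,P):
    P=np.atleast_2d(P); C=(P-T[:3,3])@T[:3,:3]; q=C@K.T; return q[:,:2]/q[:,2:]
def ray(K,T,uv,z):
    d=T[:3,:3]@np.linalg.solve(K,[uv[0],uv[1],1.]); o=T[:3,3]; return o+d*(z-o[2])/d[2]
def place(p,L):
    c,s=np.cos(p[2]),np.sin(p[2]); L=np.atleast_2d(L).astype(float)
    return np.c_[p[0]+c*L[:,0]-s*L[:,1],p[1]+s*L[:,0]+c*L[:,1],L[:,2]]
def fit(K,T,L,uv,p0):
    L=np.array(L)/1000.;uv=np.array(uv)
    r=least_squares(lambda p:(proj(K,T,place(p,L))-uv).ravel(),p0,x_scale=[.1,.1,.1])
    return r.x,r.fun.reshape(-1,2)
E
python3 - <<'E'
from h import *
d=np.load("pics/top0.npz");K,T=d["K"],d["T"]
def cr(c,s,o): return (np.array(c)+.5)/s-.5+np.array(o)
o=(182,160)
L=[(-80,-61,36),(-80,-53,36),(0,53,36),(0,61,36),(140,61,36)]
uv=cr([(637,162),(637,188),(436,434),(434,458),(88,450)],8,o)
p,r=fit(K,T,L,uv,[.65,.2,1.57]);print("dock",p[:2],np.degrees(p[2]),r.round(1).tolist())
pd=p
L=[(-57.5,-50,60),(-57.5,50,60),(57.5,50,60),(57.5,-50,60)]
b,r=fit(K,T,L,cr([(417,178),(411,432),(119,430),(128,168)],8,o),[.65,.2,1.57]);print("bin",b[:2],np.degrees(b[2]),r.round(1).tolist())
c,s=np.cos(pd[2]),np.sin(pd[2]);R=np.array([[c,-s],[s,c]])
print("bin in dock",R.T@(b[:2]-pd[:2])*1000)
n=ray(K,T,cr((593,100),8,o),.036);print("nose",n,R.T@(n[:2]-pd[:2])*1000)
t=ray(K,T,cr((463,205),8,o),.055);print("tooth",R.T@(t[:2]-pd[:2])*1000)
uvw=cr([(140,400),(552,75),(608,185),(335,180)],10,(310,160))
L=[(85,17,15),(-85,-20,30),(-85,20,30),(-5,-20,30)]
w,r=fit(K,T,L,uvw,[.65,-.1,1.2]);print("wedge",w[:2],np.degrees(w[2]),r.round(1).tolist())
print("wedge in dock",R.T@(w[:2]-pd[:2])*1000,np.degrees(w[2]-pd[2]))
# can etc
for nme,uv,z in(("can",(216,122),.17),("jar",(161,252),.09)): x=ray(K,T,uv,z);print(nme,x,R.T@(x[:2]-pd[:2])*1000)
np.savez("fit0.npz",dock=pd,bin=b,wedge=w)
E
```

```text
dock [0.50141381 0.10744879] 87.57484914090209 [[0.4, -0.0], [0.3, -0.8], [-0.2, 0.6], [-0.0, 0.1], [-0.5, 0.1]]
bin [0.50346528 0.17398494] 87.77610775695777 [[0.0, 0.2], [-0.0, -0.1], [0.1, -0.6], [-0.1, 0.6]]
bin in dock [66.56336958  0.76579994]
nose [0.58437457 0.04348971 0.036     ] [-60.39136959 -85.59283724]
tooth [ -9.19881673 -40.06937282]
wedge [ 0.54253276 -0.24558796] 114.8914317761787 [[-0.6, 0.4], [0.3, -0.2], [0.2, -0.2], [0.2, -0.1]]
wedge in dock [-350.98063469  -56.02060008] 27.316582635276628
can [0.72165908 0.16241639 0.17      ] [  64.2378849  -217.72209231]
jar [0.33610351 0.34040901 0.09      ] [225.75659656 175.01978054]
```

```bash
cat >> h.py <<'E'
def go(s,xyz,th):
    """print yaw, then tool shift (mm) after that yaw; th = world angle (deg) of tool y"""
    R=np.array(s["tcp_rot"]);p=np.array(s["position"])
    a=np.degrees(np.arctan2(R[1,1],R[0,1])); yaw=-(th-a)
    yaw=(yaw+90)%180-90; t=np.radians(a-yaw)
    M=np.c_[[0,0,-1],[np.cos(t),np.sin(t),0],[np.sin(t),-np.cos(t),0]]
    print("t",round(s["time_s"],2),"pos",p.round(4),"a",a.round(2),"yaw",yaw.round(2),"shift mm",(M.T@(np.array(xyz)-p)*1000).round(1),"F",np.round(s["force"],1),"open",round(s["opening"]*87,1), "j6",round(s["joint_positions"][5],1),"tilt",R[:,0].round(3))
def W(p,l): return place(p,np.array(l)/1000.)[0]
E
python3 - <<'E'
from h import *
from rig import bot
f=np.load("fit0.npz");w=f["wedge"]
go(bot.read_state(),W(w,(-70,0,120)),np.degrees(w[2])+90)
E
```

```text
t 0.15 pos [0.2826 0.5569 0.2328] a 63.08 yaw 38.19 shift mm [ 112.8 -101.9  907.3] F [-0.2  0.5  0.3] open 86.8 j6 -10.2 tilt [-0.001 -0.001 -1.   ]
```

```bash
python3 -m inch '{"dp":[[0,0,0],[0,0,0],[0,0,0],[0,0,0],[0,0,0],[0,0,0],[0,0,0],[0,-4,36],[0,-4,36],[0,-4,36],[0,-4,36],[0,-4,36],[0,-4,36],[0,-4,36],[0,-4,36],[0,-4,36],[0,-4,36],[0,-4,36],[0,-4,36],[0,-4,36]],"yaw":[6.4,6.4,6.4,6.4,6.4,6.2,0,0,0,0,0,0,0,0,0,0,0,0,0,0]}' 87
python3 -m inch '{"dp":[[0,-4,36],[0,-4,36],[0,-4,36],[0,-4,36],[5,-4,36],[10,-4,36],[20,-4,36],[20,-4,36],[20,-4,36],[20,-4,36],[13,-4,36],[5,-4,36],[0,0,0],[0,0,0],[0,0,0]],"yaw":[0,0,0,0,0,0,0,0,0,0,0,0,0,0,0]}'
python3 - <<'E'
from h import *
from rig import bot
import cv2
f=np.load("fit0.npz");w=f["wedge"]
go(bot.read_state(),W(w,(-70,0,15)),np.degrees(w[2])+90)
c=bot.capture("wrist"); cv2.imwrite("pics/w1.png",c["color"][:,:,::-1]); np.savez("pics/w1.npz",K=c["intrinsics"],T=c["pose"])
L=np.array([(85,20,30),(85,14,30),(-85,-20,30),(-85,20,30),(-5,-20,30)])/1000.
print(proj(c["intrinsics"],c["pose"],place(w,L)).round(0).tolist())
E
```

```text
time_s: 1.82
position: [0.4328, 0.1091, 0.2337]
tcp_rot: [[0.0, 0.906, 0.424], [0.0, 0.424, -0.906], [-1.0, 0.0, 0.0]]
force: [1.1, 0.3, 0.2]
opening: 0.999
time_s: 3.07
position: [0.5701, -0.3005, 0.1201]
tcp_rot: [[-0.002, 0.907, 0.422], [0.002, 0.422, -0.907], [-1.0, -0.001, -0.002]]
force: [-0.4, 0.3, -0.1]
opening: 1.0
t 3.07 pos [ 0.5701 -0.3005  0.1201] a 24.95 yaw 0.05 shift mm [105.1  -1.9   8.5] F [-0.4  0.3 -0.1] open 87.0 j6 -62.7 tilt [-0.002  0.002 -1.   ]
[[223.0, 2.0], [231.0, 2.0], [275.0, 227.0], [228.0, 227.0], [276.0, 131.0]]
```

View pics/w1.png

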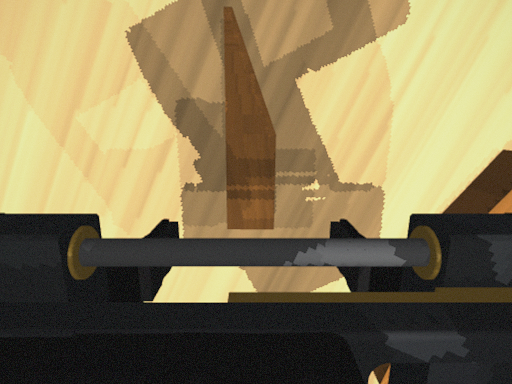

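The wrist view confirms the wedge: tip (228,7), kink (275,135), blunt end (227–275,230), all within 3 px of the prediction. Now I descend and grip.

```bash
python3 -m inch '{"dp":[[10,-2,4],[15,0,4],[15,0,0],[15,0,0],[15,0,0],[15,0,0],[10,0,0],[6,0,0],[3.5,0,0],[0,0,0],[0,0,0],[0,0,0]],"yaw":[0,0,0,0,0,0,0,0,0,0,0,0]}' 87
python3 -m inch '{"dp":[[0,0,0],[0,0,0],[0,0,0],[0,0,0],[0,0,0],[0,0,0],[0,0,0],[0,0,0]],"yaw":[0,0,0,0,0,0,0,0]}' 0
python3 - <<'E'
from h import *
from rig import bot
f=np.load("fit0.npz");w=f["wedge"]
go(bot.read_state(),W(w,(-70,0,15)),np.degrees(w[2])+90)
E
```

```text
time_s: 4.12
position: [0.573, -0.3097, 0.0169]
tcp_rot: [[0.001, 0.907, 0.421], [-0.001, 0.421, -0.907], [-1.0, 0.001, 0.002]]
force: [-0.2, 0.2, -0.1]
opening: 0.998
time_s: 4.78
position: [0.5724, -0.3094, 0.016]
tcp_rot: [[-0.0, 0.907, 0.421], [-0.0, 0.421, -0.907], [-1.0, -0.0, -0.0]]
force: [-1.4, -1.9, 0.4]
opening: 0.48
t 4.78 pos [ 0.5724 -0.3094  0.016 ] a 24.89 yaw -0.01 shift mm [ 1.  -0.2 -0.4] F [-1.4 -1.9  0.4] open 41.8 j6 -63.1 tilt [-0. -0. -1.]
```

```bash
python3 -m inch '{"dp":[[-5,0,0],[-10,0,0],[-15,0,0],[-10,0,0],[0,0,0],[0,0,0],[0,0,0],[0,0,0],[0,0,0],[0,0,0],[0,0,0]],"yaw":[0,0,0,0,5,6,6,6,4.3,0,0]}'
python3 - <<'E'
from h import *
from rig import bot
f=np.load("fit0.npz");d=f["dock"]
go(bot.read_state(),W(d,(-260,-82.5,40)),np.degrees(d[2])+90)
E
```

```text
time_s: 5.7
position: [0.5726, -0.3095, 0.0568]
tcp_rot: [[0.001, 0.999, -0.04], [-0.001, -0.04, -0.999], [-1.0, 0.001, 0.001]]
force: [-0.5, -0.1, -0.5]
opening: 0.455
t 5.7 pos [ 0.5726 -0.3095  0.0568] a -2.3 yaw 0.12 shift mm [  16.8   -6.3 -153.6] F [-0.5 -0.1 -0.5] open 39.6 j6 -35.9 tilt [ 0.001 -0.001 -1.   ]
```

```bash
python3 -m inch '{"dp":[[2,0,-10],[2,-1,-20],[2,-1,-25],[2,-1,-25],[2,-1,-25],[2,-1,-25],[2,-1,-14],[2,0,-10],[0,0,0],[0,0,0],[0,0,0]],"yaw":[0.1,0,0,0,0,0,0,0,0,0,0]}'
python3 - <<'E'
from h import *
from rig import bot
import cv2
f=np.load("fit0.npz");d=f["dock"]
s=bot.read_state();go(s,W(d,(-260,-82.5,16.5)),np.degrees(d[2])+90)
for n in ("wrist","top"):
  c=bot.capture(n); cv2.imwrite(f"pics/{n}2.png",c["color"][:,:,::-1]); np.savez(f"pics/{n}2.npz",K=c["intrinsics"],T=c["pose"])
  L=np.array([(-80,-61,36),(-80,-53,36),(-60,-87,36)])/1000.
  print(n,proj(c["intrinsics"],c["pose"],place(d,L)).round(1).tolist())
  R=np.array(s["tcp_rot"]);z=s["position"][2]-.0165
  th=np.arctan2(R[1,1],R[0,1])+np.pi/2  # wedge x dir
  q=[*(np.array(s["position"])[:2]+.07*np.array([np.cos(th),np.sin(th)])),th]
  P=place(q,np.array([(85,20,30),(85,14,30),(-5,-20,30),(-85,-20,30)])/1000.);P[:,2]+=z
  print("wedge",proj(c["intrinsics"],c["pose"],P).round(1).tolist(),q)
im=cv2.imread("pics/top2.png");cv2.imwrite("pics/top2c.png",cv2.resize(im[150:225,220:320],None,fx=8,fy=8,interpolation=cv2.INTER_CUBIC))
im=cv2.imread("pics/wrist2.png");cv2.imwrite("pics/wrist2c.png",cv2.resize(im[0:250,120:420],None,fx=2.4,fy=2.4,interpolation=cv2.INTER_CUBIC))
E
```

```text
time_s: 6.62
position: [0.5739, -0.1565, 0.0402]
tcp_rot: [[0.001, 0.999, -0.044], [-0.001, -0.044, -0.999], [-1.0, 0.001, 0.001]]
force: [-0.4, 0.2, -1.6]
opening: 0.46
t 6.62 pos [ 0.5739 -0.1565  0.0402] a -2.54 yaw -0.12 shift mm [23.7 -1.1 -0.7] F [-0.4  0.2 -1.6] open 40.0 j6 -23.4 tilt [ 0.001 -0.001 -1.   ]
wrist [[195.1, -172.8], [175.5, -172.8], [258.8, -237.3]]
wedge [[197.2, -131.0], [213.3, -131.0], [296.3, 118.8], [290.8, 280.9]] [np.float64(0.5769819380455858), np.float64(-0.08658647647052135), np.float64(1.5264100610350786)]
top [[261.6, 179.8], [261.5, 182.2], [255.6, 171.6]]
wedge [[269.8, 178.6], [269.8, 176.7], [298.1, 167.0], [322.9, 167.7]] [np.float64(0.5769819380455858), np.float64(-0.08658647647052135), np.float64(1.5264100610350786)]
```

View pics/wrist2c.png

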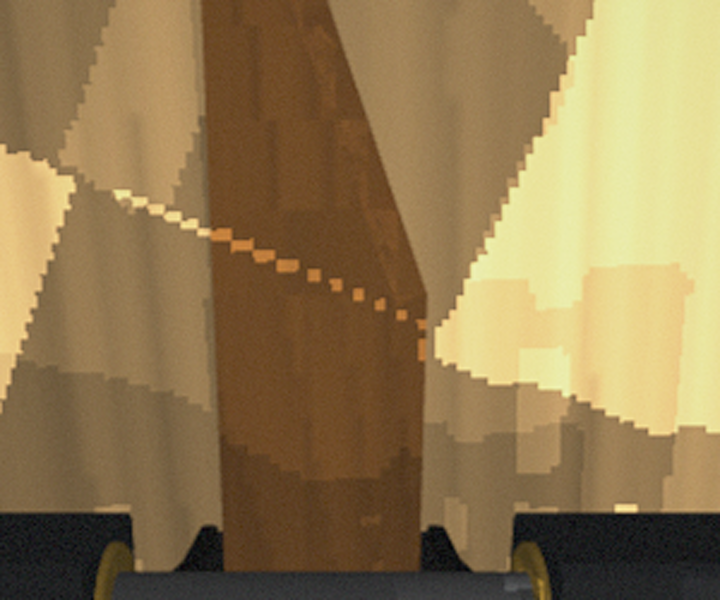

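View pics/top2c.png

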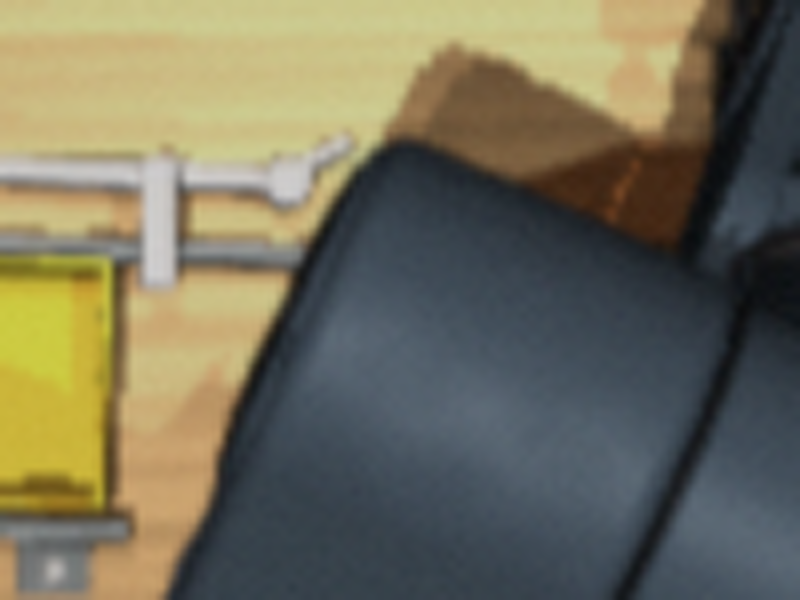

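```bash
python3 -m inch '{"dp":[[8,-1,0],[8,0,0],[5,0,0],[2.7,0,0],[0,0,0],[0,0,0],[0,0,0]],"yaw":[0,0,-0.1,0,0,0,0]}'
cat > look.py <<'E'
from h import *
from rig import bot
import cv2,sys
def look(tag):
  f=np.load("fit0.npz");d=f["dock"]
  s=bot.read_state();c=bot.capture("scene");K,T=c["intrinsics"],c["pose"]
  im=c["color"][:,:,::-1].copy();cv2.imwrite(f"pics/s{tag}_full.png",im)
  R=np.array(s["tcp_rot"]);z=s["position"][2]-.0165
  th=np.arctan2(R[1,1],R[0,1])+np.pi/2
  q=[*(np.array(s["position"])[:2]+.07*np.array([np.cos(th),np.sin(th)])),th]
  cc,ss=np.cos(d[2]),np.sin(d[2]);print("wedge in dock est",(np.array([[cc,ss],[-ss,cc]])@(np.array(q[:2])-d[:2])*1000).round(1),np.degrees(th-d[2]).round(2))
  big=cv2.resize(im[140:260,180:340],None,fx=5,fy=5,interpolation=cv2.INTER_CUBIC)
  cv2.imwrite(f"pics/s{tag}.png",big)
  def dr(p,Ls,col):
    P=place(p,np.array(Ls)/1000.);uv=((proj(K,T,P)-[180,140]+.5)*5-.5)
    cv2.polylines(big,[uv.round().astype(int)],False,col,1)
  dr(d,[(0,-61,36),(-80,-61,36),(-80,-53,36),(0,-53,36)],(255,255,0))
  dr(d,[(-80,-61,36),(-80,-61,0)],(255,255,0))
  dr(q,[(-85,20,30),(85,20,30),(85,14,30),(-5,-20,30),(-85,-20,30)],(255,0,255))
  cv2.imwrite(f"pics/s{tag}o.png",big)
  go(s,s["position"],np.degrees(d[2])+90)
if __name__=="__main__": look(sys.argv[1])
E
python3 look.py 3
```

```text
time_s: 7.3
position: [0.5714, -0.1553, 0.0162]
tcp_rot: [[-0.002, 0.999, -0.042], [0.0, -0.042, -0.999], [-1.0, -0.002, -0.0]]
force: [-2.2, -1.3, 2.5]
opening: 0.457
wedge in dock est [-189.6  -81. ] 0.02
t 7.3 pos [ 0.5714 -0.1553  0.0162] a -2.4 yaw 0.02 shift mm [0. 0. 0.] F [-2.2 -1.3  2.5] open 39.8 j6 -23.6 tilt [-0.002  0.    -1.   ]
```

View pics/s3.png

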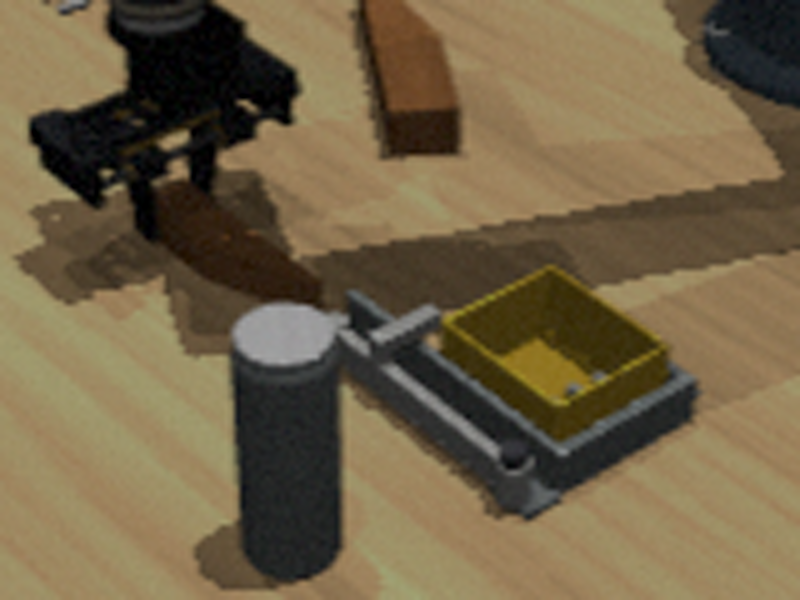

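View pics/s3o.png

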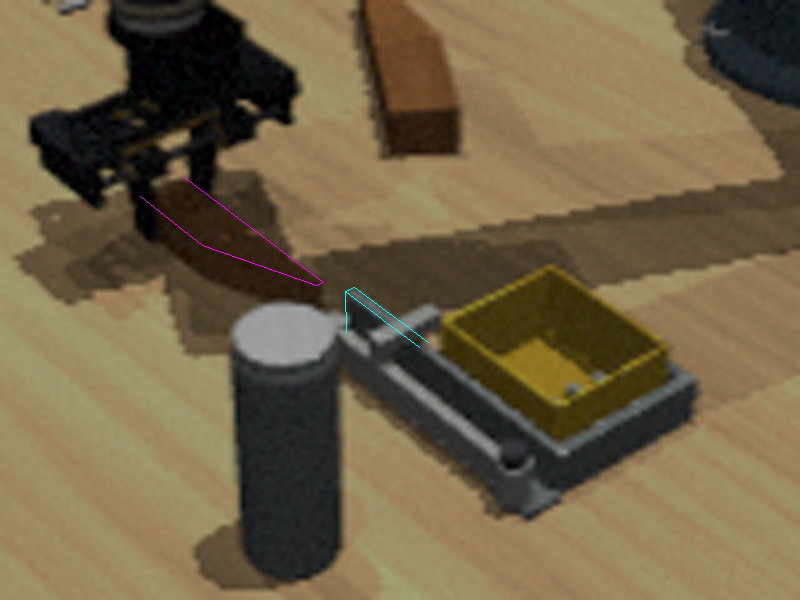

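```bash
python3 -m inch '{"dp":[[-1,2,0],[0,0,0],[0,0,0],[0,0,-4],[0,0,-8],[0,0,-8],[0,0,-8],[0,0,-8],[0,0,-8],[0,0,-8],[0,0,-6],[0,0,-4],[0,0,0],[0,0,0],[0,0,0]],"yaw":[0,0,0,0,0,0,0,0,0,0,0,0,0,0,0]}'
python3 look.py 4
```

```text
time_s: 8.6
position: [0.5765, -0.0934, 0.0172]
tcp_rot: [[-0.001, 0.999, -0.042], [0.0, -0.042, -0.999], [-1.0, -0.001, -0.0]]
force: [-1.3, 1.2, -0.9]
opening: 0.458
wedge in dock est [-127.5  -83.5] 0.01
t 8.6 pos [ 0.5765 -0.0934  0.0172] a -2.42 yaw 0.01 shift mm [0. 0. 0.] F [-1.3  1.2 -0.9] open 39.9 j6 -17.7 tilt [-0.001  0.    -1.   ]
```

View pics/s4.png

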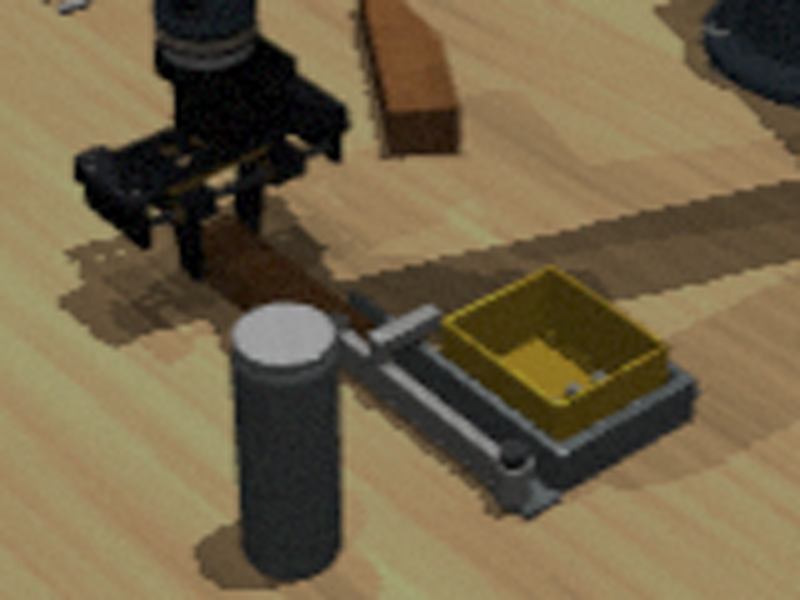

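The wedge tip at crop (375,330) is between the rail and the arm. I keep pushing.

```bash
python3 -m inch '{"dp":[[0,0,-4],[0,0,-4],[0,0,-4],[0,0,-4],[0,0,-4],[0,0,-4],[0,0,-4],[0,0,-4],[0,0,-4],[0,0,-4],[0,0,0]],"yaw":[0,0,0,0,0,0,0,0,0,0,0]}'
python3 look.py 5
```

```text
time_s: 9.57
position: [0.5769, -0.0534, 0.017]
tcp_rot: [[-0.003, 0.999, -0.041], [-0.0, -0.041, -0.999], [-1.0, -0.003, 0.001]]
force: [-3.2, -2.5, -1.5]
opening: 0.458
wedge in dock est [-87.5 -82.1] 0.09
t 9.57 pos [ 0.5769 -0.0534  0.017 ] a -2.33 yaw 0.09 shift mm [0. 0. 0.] F [-3.2 -2.5 -1.5] open 39.8 j6 -13.9 tilt [-0.003 -0.    -1.   ]
```

View pics/s5.png

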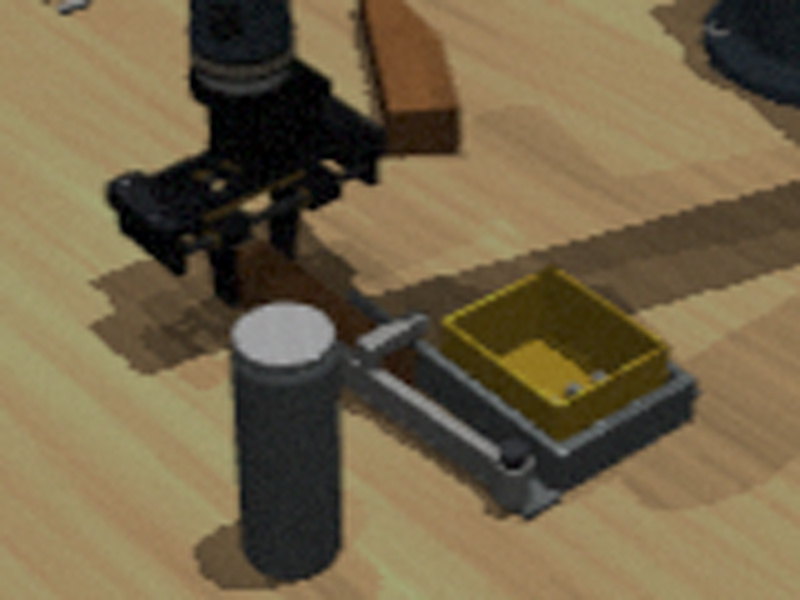

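```bash
python3 -m inch '{"dp":[[0,0,-4],[0,0,-4],[0,0,-4],[0,0,-4],[0,0,-4],[0,0,-4],[0,0,-4],[0,0,-4],[0,0,-4],[0,0,-4],[0,0,-4],[0,0,-4],[0,0,-2],[0,0,0],[0,0,0],[0,0,0]],"yaw":[0,0,0,0,0,0,0,0,0,0,0,0,0,0,0,0]}'
python3 look.py 6
```

```text
time_s: 10.95
position: [0.5792, -0.0028, 0.0169]
tcp_rot: [[-0.003, 0.999, -0.042], [0.001, -0.042, -0.999], [-1.0, -0.003, -0.001]]
force: [-3.3, 1.6, -2.8]
opening: 0.456
wedge in dock est [-36.9 -82.4] -0.01
t 10.95 pos [ 0.5792 -0.0028  0.0169] a -2.43 yaw -0.01 shift mm [0. 0. 0.] F [-3.3  1.6 -2.8] open 39.7 j6 -8.9 tilt [-0.003  0.001 -1.   ]
```

View pics/s6.png

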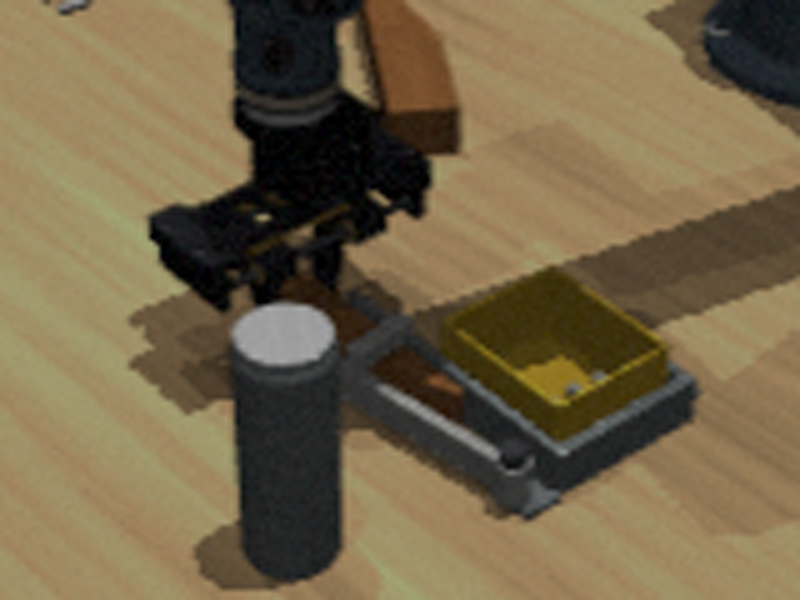

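The catch is fully open, with the wedge tip visible past the tooth. I release and lift.

```bash
python3 -m inch '{"dp":[[0,0,0],[0,0,0],[0,0,0],[0,0,0],[0,0,0],[0,0,0]],"yaw":[0,0,0,0,0,0]}' 62
python3 -m inch '{"dp":[[-6,0,0],[-12,0,0],[-20,0,0],[-25,0,0],[-25,0,0],[-20,0,0],[-15,0,0],[0,0,0],[0,0,0]],"yaw":[0,0,0,0,0,0,0,0,0]}'
python3 - <<'E'
from h import *
from rig import bot
import cv2
f=np.load("fit0.npz");d=f["dock"]
s=bot.read_state()
go(s,s["position"],-2.4)
c=bot.capture("wrist");im=c["color"][:,:,::-1];np.savez("pics/w7.npz",K=c["intrinsics"],T=c["pose"]);cv2.imwrite("pics/w7.png",im)
E
python3 look.py 7
```

```text
time_s: 11.5
position: [0.5826, -0.004, 0.0181]
tcp_rot: [[0.004, 0.999, -0.043], [-0.001, -0.043, -0.999], [-1.0, 0.004, 0.001]]
force: [0.3, -0.3, -0.1]
opening: 0.702
time_s: 12.25
position: [0.5814, -0.0036, 0.142]
tcp_rot: [[0.004, 0.999, -0.042], [-0.001, -0.042, -0.999], [-1.0, 0.004, 0.001]]
force: [-0.4, -0.8, -0.9]
opening: 0.713
t 12.25 pos [ 0.5814 -0.0036  0.142 ] a -2.42 yaw -0.02 shift mm [0. 0. 0.] F [-0.4 -0.8 -0.9] open 62.0 j6 -8.9 tilt [ 0.004 -0.001 -1.   ]
wedge in dock est [-37.4 -83.7] 0.01
t 12.3 pos [ 0.5805 -0.0034  0.1408] a -2.42 yaw 0.01 shift mm [0. 0. 0.] F [-0.  -1.  -0.1] open 62.0 j6 -8.9 tilt [ 0.001 -0.    -1.   ]
```

View pics/s7.png

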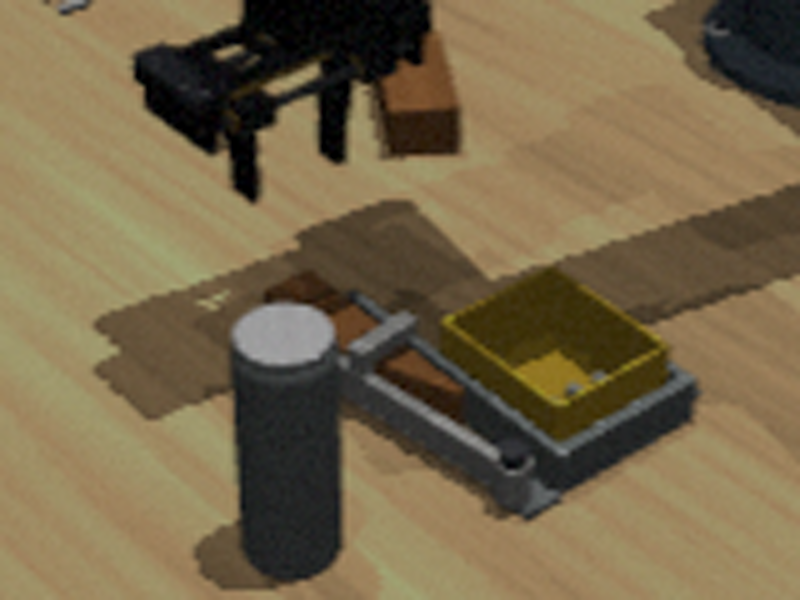

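View pics/w7.png

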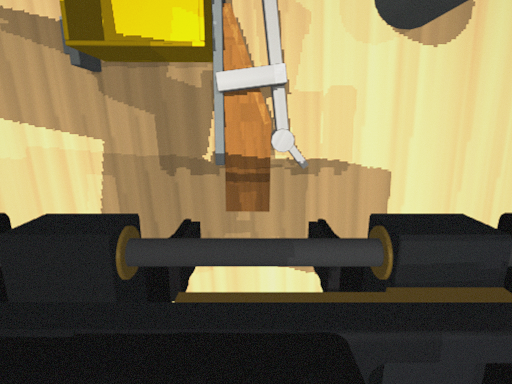

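```bash
python3 - <<'E'
from h import *
from rig import bot
f=np.load("fit0.npz");d=f["dock"];z=np.load("pics/w7.npz");K,T=z["K"],z["T"]
cc,ss=np.cos(d[2]),np.sin(d[2]);M=np.array([[cc,ss],[-ss,cc]])
for n,uv,h in(("nose",(283,140),.036),("rail end outer",(225,163),.036),("blunt L",(226,211),.03),("blunt R",(270,211),.03),("tooth",(217,80),.055)):
  p=ray(K,T,uv,h);print(n,(M@(p[:2]-d[:2])*1000).round(1))
go(bot.read_state(),W(d,(39,0,142)),np.degrees(d[2])+90)
E
```

```text
nose [ -59.1 -110.8]
rail end outer [-78.7 -61.2]
blunt L [-123.7  -60.6]
blunt R [-123.7 -101. ]
tooth [-13.8 -58.4]
t 12.35 pos [ 0.58   -0.0033  0.1399] a -2.42 yaw 0.0 shift mm [  -2.1  -83.2 -146.3] F [-0.5  0.8 -0.2] open 62.3 j6 -8.9 tilt [-0.001  0.    -1.   ]
```

The nose is at dock y = -111 (24 mm out, about 0.13 rad), the wedge is flush on the rail and its blunt end is at x = -124. The catch holds by itself. Now I go over the bin's front half.

```bash
python3 -m inch '{"dp":[[0,-5,-8],[0,-10,-18],[0,-13,-22],[0,-13,-24],[0,-13,-24],[0,-13,-22],[0,-10,-18],[0,-6,-10],[0,0,0],[0,0,0],[0,0,0]],"yaw":[0,0,0,0,0,0,0,0,0,0,0]}' 45
python3 - <<'E'
from h import *
from rig import bot
import cv2
f=np.load("fit0.npz");d=f["dock"]
s=bot.read_state()
go(s,W(d,(39,0,20)),np.degrees(d[2])+90)
for n in("wrist","scene"):
  c=bot.capture(n);im=c["color"][:,:,::-1];np.savez(f"pics/{n}8.npz",K=c["intrinsics"],T=c["pose"])
  if n=="scene": im=cv2.resize(im[140:260,180:340],None,fx=5,fy=5,interpolation=cv2.INTER_CUBIC)
  cv2.imwrite(f"pics/{n}8.png",im)
E
```

```text
time_s: 13.27
position: [0.5045, 0.1454, 0.1401]
tcp_rot: [[0.0, 0.999, -0.043], [-0.0, -0.042, -0.999], [-1.0, 0.0, 0.0]]
force: [-0.0, 0.7, -0.8]
opening: 0.522
t 13.27 pos [0.5045 0.1454 0.1401] a -2.44 yaw -0.01 shift mm [120.1  -1.5  -1. ] F [-0.   0.7 -0.8] open 45.4 j6 6.3 tilt [ 0. -0. -1.]
```

View pics/wrist8.png

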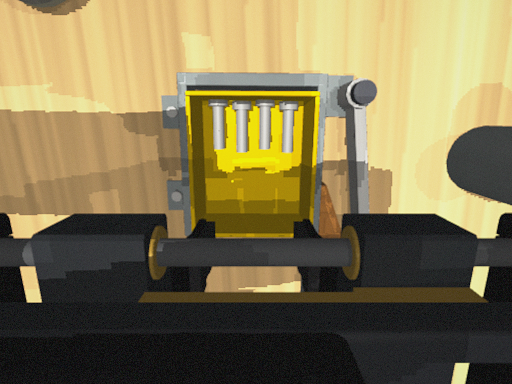

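View pics/scene8.png

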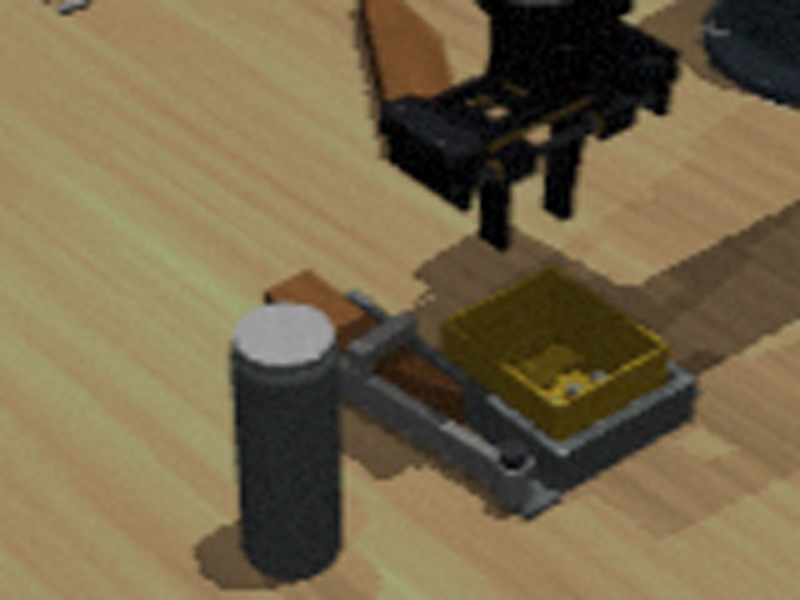

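The bin is centred under the gripper: rims at u = 187 and 320, bolts ending at v = 152. I descend into the empty front half.

```bash
python3 -m inch '{"dp":[[10,-1.5,-1],[15,0,0],[18,0,0],[18,0,0],[18,0,0],[14,0,0],[12,0,0],[8,0,0],[5,0,0],[0,0,0],[0,0,0]],"yaw":[0,0,0,0,0,0,0,0,0,0,0]}'
python3 -m inch '{"dp":[[0,0,4],[0,0,5],[0,0,5],[0,0,5],[0,0,5],[0,0,5],[0,0,5],[0,0,5],[0,0,0],[0,0,0]],"yaw":[0,0,0,0,0,0,0,0,0,0]}'
python3 look.py 9
```

```text
time_s: 14.28
position: [0.5028, 0.1467, 0.0225]
tcp_rot: [[0.0, 0.999, -0.043], [-0.0, -0.043, -0.999], [-1.0, 0.0, -0.0]]
force: [0.4, -0.1, -0.0]
opening: 0.517
time_s: 15.12
position: [0.5009, 0.1075, 0.0226]
tcp_rot: [[0.0, 0.999, -0.042], [-0.0, -0.042, -0.999], [-1.0, 0.0, 0.0]]
force: [-0.5, 0.1, 0.0]
opening: 0.515
wedge in dock est [70.   0.5] -0.01
t 15.12 pos [0.5009 0.1075 0.0226] a -2.43 yaw -0.01 shift mm [0. 0. 0.] F [-0.5  0.1  0. ] open 44.8 j6 2.1 tilt [ 0. -0. -1.]
```

View pics/s9.png

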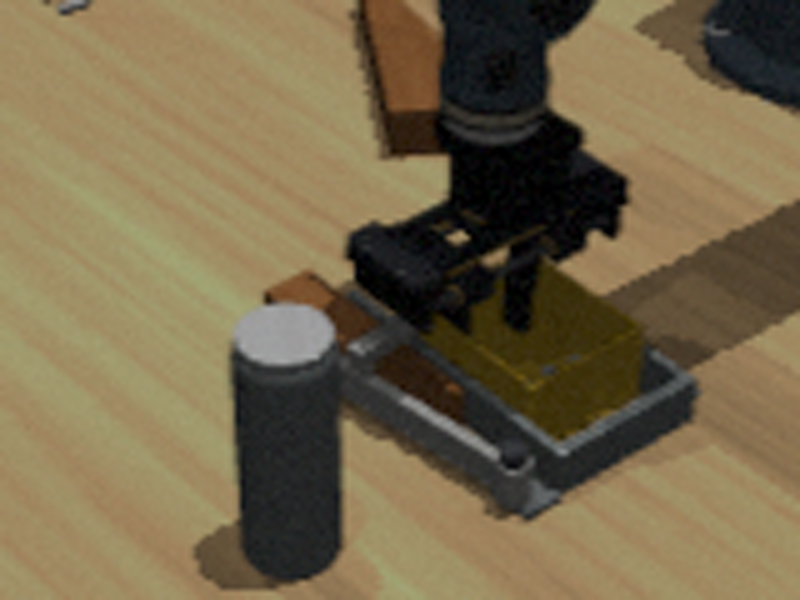

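The bin is sliding freely past the open tooth. I continue.

```bash
python3 -m inch '{"dp":[[0,0,5],[0,0,6],[0,0,6],[0,0,6],[0,0,6],[0,0,6],[0,0,6],[0,0,6],[0,0,6],[0,0,6],[0,0,6],[0,0,6],[0,0,6],[0,0,6],[0,0,6],[0,0,6],[0,0,5],[0,0,0],[0,0,0]],"yaw":[0,0,0,0,0,0,0,0,0,0,0,0,0,0,0,0,0,0,0]}'
python3 look.py 10
```

```text
time_s: 16.75
position: [0.4964, 0.0072, 0.0222]
tcp_rot: [[-0.0, 0.999, -0.042], [-0.001, -0.042, -0.999], [-1.0, -0.0, 0.001]]
force: [-0.2, -0.0, -0.2]
opening: 0.518
wedge in dock est [-30.4   0.8] -0.01
t 16.75 pos [0.4964 0.0072 0.0222] a -2.43 yaw -0.01 shift mm [0. 0. 0.] F [-0.2 -0.  -0.2] open 45.1 j6 -9.6 tilt [-0.    -0.001 -1.   ]
```

View pics/s10.png

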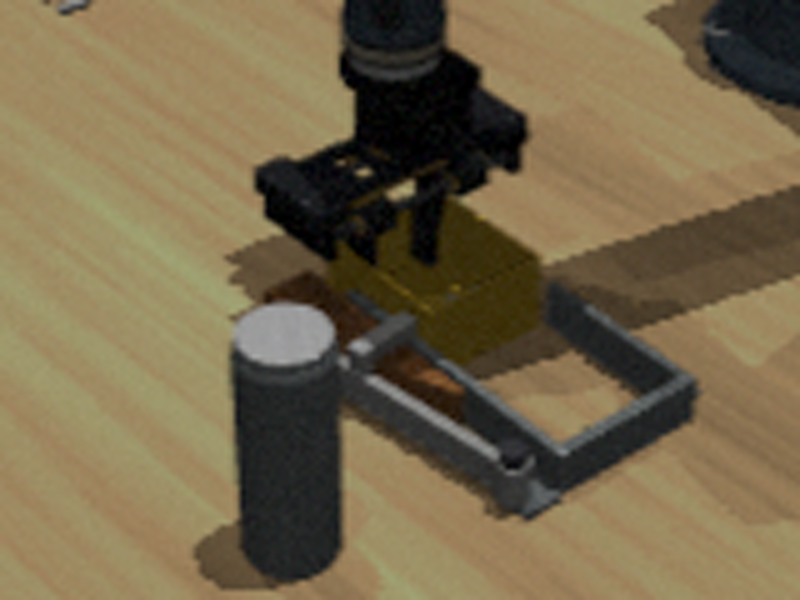

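```bash
python3 - <<'E'
from h import *
d=np.load("fit0.npz")["dock"];z=np.load("pics/top0.npz");K,T=z["K"],z["T"]
cc,ss=np.cos(d[2]),np.sin(d[2]);M=np.array([[cc,ss],[-ss,cc]])
for uv in((307,233),(298,244),(368,274)):
  p=ray(K,T,uv,.03);print((M@(p[:2]-d[:2])*1000).round(1))
E
python3 -m inch '{"dp":[[0,0,4],[0,0,6],[0,0,6],[0,0,6],[0,0,6],[0,0,6],[0,0,6],[0,0,6],[0,0,6],[0,0,6],[0,0,6],[0,0,6],[0,0,6],[0,0,5],[0,0,4],[0,0,2],[0,0,0],[0,0,0]],"yaw":[0,0,0,0,0,0,0,0,0,0,0,0,0,0,0,0,0,0]}'
python3 look.py 11
```

```text
[-230.8  106.9]
[-202.3  142.8]
[-429.3  233.3]
time_s: 18.3
position: [0.4933, -0.0793, 0.0226]
tcp_rot: [[0.001, 0.999, -0.042], [-0.001, -0.042, -0.999], [-1.0, 0.001, 0.001]]
force: [-0.1, 0.2, 0.0]
opening: 0.518
wedge in dock est [-116.9    0.2] 0.01
t 18.3 pos [ 0.4933 -0.0793  0.0226] a -2.41 yaw 0.01 shift mm [0. 0. 0.] F [-0.1  0.2  0. ] open 45.1 j6 -19.5 tilt [ 0.001 -0.001 -1.   ]
```

View pics/s11.png

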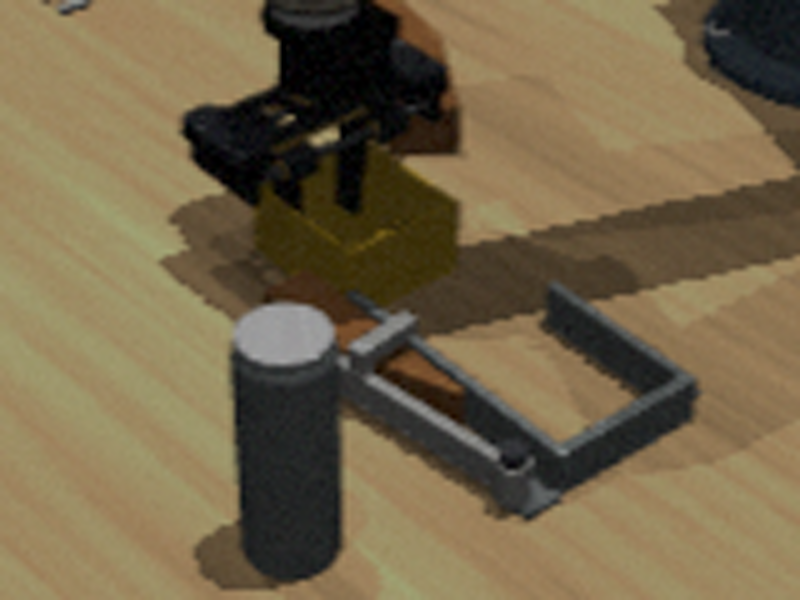

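```bash
python3 - <<'E'
from rig import bot
import cv2,numpy as np
c=bot.capture("wrist");im=c["color"][:,:,::-1];np.savez("pics/w12.npz",K=c["intrinsics"],T=c["pose"]);cv2.imwrite("pics/w12.png",im)
E
```

```text
(no output)
```

View pics/w12.png

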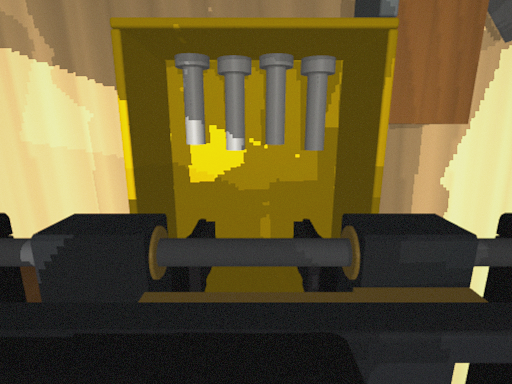

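```bash
python3 - <<'E'
from h import *
d=np.load("fit0.npz")["dock"];z=np.load("pics/w12.npz");K,T=z["K"],z["T"]
cc,ss=np.cos(d[2]),np.sin(d[2]);M=np.array([[cc,ss],[-ss,cc]])
for uv,h in(((112,19),.06),((396,19),.06),((355,16),.036),((390,123),.03),((474,123),.03)):
  p=ray(K,T,uv,h);print((M@(p[:2]-d[:2])*1000).round(1))
E
```

```text
[-89.1  47.4]
[-89.  -49.3]
[-80.7 -42.6]
[-123.6  -64.4]
[-123.5 -103.6]
```

The bin's rear is at dock x = -89, 9 mm clear of the rail end, and square. I back the fingers off the wall and lift out.

```bash
python3 -m inch '{"dp":[[0,0,-4],[0,0,-6],[0,0,-5],[0,0,0],[0,0,0],[-10,0,0],[-18,0,0],[-25,0,0],[-30,0,0],[-30,0,0],[-30,0,0],[-25,0,0],[-15,0,0],[-10,0,0],[0,0,0],[0,0,0]],"yaw":[0,0,0,0,0,0,0,0,0,0,0,0,0,0,0,0]}'
python3 -m inch '{"dp":[[0,-10,5],[0,-20,15],[0,-20,25],[0,-20,30],[0,-20,30],[0,0,30],[0,0,30],[0,0,30],[0,0,30],[0,0,25],[0,0,10],[0,0,0],[0,0,0]],"yaw":[0,0,0,0,0,0,0,0,0,0,0,0,0]}'
python3 - <<'E'
from rig import bot
import cv2,numpy as np
for n in("top","scene"):
  c=bot.capture(n);im=c["color"][:,:,::-1];np.savez(f"pics/{n}13.npz",K=c["intrinsics"],T=c["pose"]);cv2.imwrite(f"pics/{n}13.png",im)
  if n=="top": cv2.imwrite("pics/top13c.png",cv2.resize(im[150:240,190:310],None,fx=6.5,fy=6.5,interpolation=cv2.INTER_CUBIC))
E
```

```text
time_s: 19.73
position: [0.4935, -0.0639, 0.2162]
tcp_rot: [[0.002, 0.999, -0.042], [-0.001, -0.042, -0.999], [-1.0, 0.002, 0.001]]
force: [-0.1, 0.7, -0.0]
opening: 0.517
time_s: 20.82
position: [0.3914, -0.3184, 0.2143]
tcp_rot: [[-0.002, 0.999, -0.043], [0.003, -0.043, -0.999], [-1.0, -0.002, -0.003]]
force: [-0.2, -0.2, -0.3]
opening: 0.517
```

View pics/top13c.png

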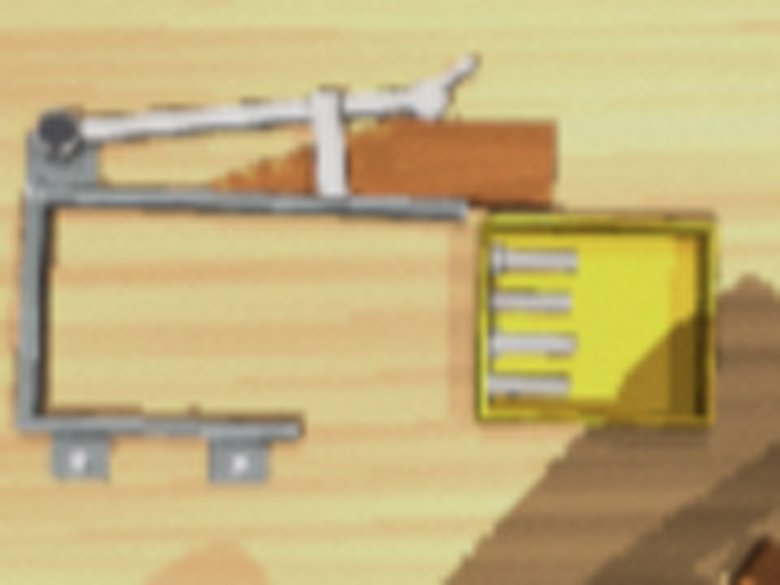

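View pics/scene13.png

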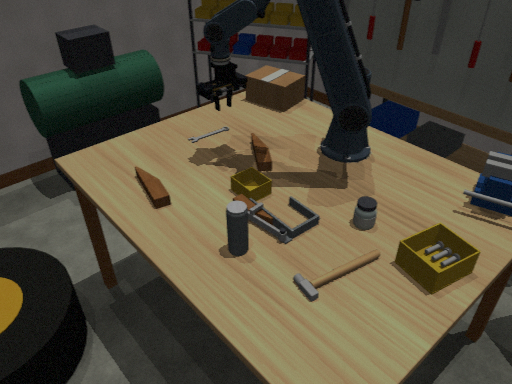

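View pics/top13.png

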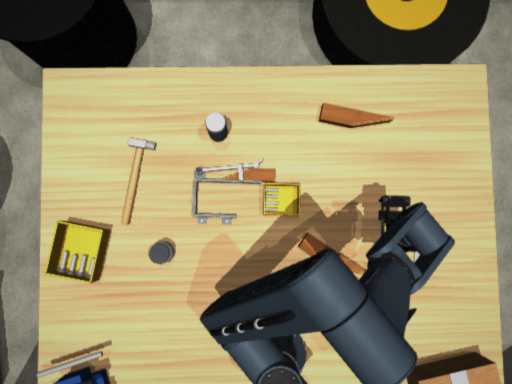

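The top view shows the wedge in with its full width at the nose and the catch open. The bin is upright and clear of the rail end at about (281,199), and the can, hammer, jar and wrench are where they were. I hand it in.

```bash
python3 -c "
from rig import bot
s=bot.read_state();print(s['time_s'],s['force'])
print(bot.hand_in())"
```

```text
20.9167 [-0.67641056  0.02779169  0.39272818]
the job is handed in; nothing more can be done
None
```

The bin is out of the dock and standing upright on the bench just in front of it, with the wedge still holding the catch open. I handed the job in at 20.9 s of the 64 s allowed.

- **Wedge and catch:** I pushed the smallest wedge in along the catch-side rail and let go. After release, the wrist camera put the nose 24 mm out (about 0.13 rad). The wedge was flush on the rail with its full width at the nose.
- **Bin:** I hooked the smaller bin behind its front wall and slid it out. Its rear ended about 9 mm beyond the end of the long rail, square to the dock. I then backed the fingers off and moved the arm clear.
- **Last checks:** The final top and scene pictures show the catch still open and no visible change in the can, hammer, jar, wrench or lookalikes. The force readings I took stayed below about 5 N.
- **Failed or disagreed:** None failed. The camera put the bin's starting position about 2.5 mm from the stated 64 mm, roughly in line with the calibration.

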